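Pack the jar and the tin into the spice box

ROBOT

A 7-joint arm with a two-finger parallel gripper is mounted at the origin on the work surface. World frame = base frame: x ahead of the robot, y to its left, z up, the work surface at z = 0. Lengths are in mm, angles in rad, forces in N, time in s.
With the tool pointing down it reaches from about 350 to 900 mm from the base axis. Payload 8.1 kg.
Tool frame: the origin (TCP) lies between the finger pads; the fingertips stand 11 mm ahead of it and the grasp point (between the pads) lies 8 mm behind it (r.tips_ahead is the distance from the TCP to the fingertips, in mm); z points along the fingers, x is the direction in which the jaws open and shut, and the axes are right-handed (so a half turn about z gives the same grasp; the last joint's range is limited). The gripper opens to 85 mm and grips with 20 to 120 N. Pads are 22 mm wide; open, the fingers measure 114 mm over their backs; the gripper's body (76 mm by 85 mm) begins 54 mm behind the grasp point. The pads swing forward as they close: fully open they stand 13 mm farther back than shut.
Start: joints at [-1.25, 0.434, 0.025, 1.573, -0.012, 1.134, -0.075], TCP at [257.044, 569.71, 242.323] pointing down, gripper open.
Joint ranges: [-2.62, 2.62], [-0.44, 2.09], [-1.27, 1.32], [0.08, 2.57], [-1.32, 4.46], [0.12, 2], [-2.74, 2.74]. Speed limits (rad/s): [2.22, 2.22, 3.01, 3.01, 3.14, 3.14, 3.14].

INTERFACE

Orientations are given as [roll, pitch, yaw] about the fixed x, y, z axes, in that order (R = Rz(yaw) Ry(pitch) Rx(roll)).
In Python, from bench import sense, optics, hand_in, r gives the robot as it stands.
- The arm moves only by the shell command python3 -m creep 'ROWS' [FORCE]. ROWS is JSON, a list of rows, each a list of 3 entries, a list of its own where there are three numbers: the closure in counts, from 0 (fully open) to 255 (shut), then the shift along the tool's x, y, z in m, then the turn about the tool's z in rad. In form: [[grip, [x, y, z], spin], ...]. A call has 1 to 10 rows; each row is the pose to reach, as a shift and turn from the pose measured when the call began, along the tool's axes at that moment; what a row does not reach only later rows make up. A row lasts 1/12 s, in which the tool goes at most 41.7 mm and 7.16 degrees, less where a joint would pass 70% of its speed; a pose out of reach is approached as far as the arm can. A call with a gripper value outside its range is refused whole. The fingers move at their own pace and stop on an object; FORCE is the grip in N (left out, the last holds). Time passes only in rows, so rows that repeat a pose let the fingers close. It gives the time, the measured TCP pose, the force and the opening at its end, in the units of the state.
- sense(): the state, without advancing time (a new reading comes with each control period).
- optics.grab_frame(name): name is "scene" or "top"; returns a dict with "image" (420x560x3 uint8, red, green, blue), "K" (3x3 intrinsics, pixels), "cam_to_world" (4x4, takes a point from camera to world coordinates). Camera axes: x right, y down, z forward; pixel columns grow to the right and rows downward; lengths in mm; the calibration is good to about 2 mm. A picture is of the moment at which its call begins. There is no depth.
- hand_in(): hands the job in, once; it reports no verdict.
Trained networks look in the newest picture that a camera, given by its name, has taken for a name from the list of things; names that differ only in an ending like _2 or _b are one class to them, and where a whole thing is asked for, a point or a joint stands for the part that bears it (a point fixed in the world has none). Each returns a list of dicts, best first, with "score" (0 to 1); they miss things now and then, are a little off and sometimes report something else, mostly with a low value. They report only what shows in the picture. A call takes as long as a camera call.
- optics.spot_in(name, camera): "point" ([column, row] in pixels, amid what is visible of it).
- optics.trace(name, camera): "mask" (420x560 bool, what is visible of it) and "point" ([column, row] in pixels, amid what is visible of it).
The state is a dict: "time": time; "joints": joint angles; "joint_vel": joint speeds; "joint_torque": joint torques, N m; "tool_pos": TCP position; "tcp_rot": TCP orientation; "wrist_force": force on the tool from outside, world axes, zero at the start; "ft_torque": the same for the moment, N m; "opening": finger opening in mm.
Only numpy, scipy, OpenCV 4.12 (cv2) and the standard library are available. Lean on these libraries where they do the work, as an engineer would, in place of code of your own. Each camera call takes 0.05 s, during which the arm holds its last target.

TASK

Pack the open steel spice box: stand the short round jar in the wider of its two empty end compartments and the flat rectangular tin in the narrower one, both upright and right down on the box's floor. The two little cups in the middle compartment are already packed. Leave the taller round jar standing where it is.

Things in the scene. Friction and masses are not known exactly. Their poses are not given: they have to be found in the camera images.
- round_jar_center (a point): Centre (half-way up) of the short round jar: closed plain steel cylinder, 56 mm in diameter, 96 mm high, flat lid of the same diameter, about 0.25 kg, standing loose on the counter. z axis up. Best gripped some 35 mm below its top.
- flat_tin_center (a point): Centre (half-way up) of the flat tin: closed plain steel block, 76 mm long (its x axis), 40 mm thick (its y axis), 96 mm high (z, up), lid flush with its sides, about 0.28 kg, standing loose on the counter; grasp it across its 40 mm thickness, some 35 mm below its top.
- spice_box: Open steel spice box, fixed, 104 (x) by 210 (y), rim 30; origin at centre of underside, z up; floor and walls 4 thick. Two rim-high dividers make 3 compartments, each 96 long in x: wide, 74 across, centre y +64 (round jar); middle, 64 across, centre y -9, holding two 24 high cups; narrow, 56 across, centre y -73 (tin, its length along box x). Fingers holding jar or tin above half height clear the rim. mm
- tall_jar_center (a point): Centre (half-way up) of the tall round jar, a bystander to be left standing where it is: 56 mm in diameter like the short one, but 160 mm high; loose.

How it is judged:
By the outcome, as a careful person would: the job done as asked, in the order asked, and still so for the second after the job is handed in, with the robot touching nothing.
It also fails if it takes over 64 s, if anything falls off the work surface, if the arm or the gripper's body presses on something with over 40 N, if the wrist force passes 120 N, or if a joint passes its speed limit or range.

## Working session

There is one attempt and no reset: what is moved stays moved. The work goes in short steps, Python scripts to look and compute and a shell command to move; the robot and the scene stay as the last step left them, time stands still between calls to the robot, and variables do not carry over. Pictures are saved under pics/ and viewed, and the job is handed in when it is done.

```bash
mkdir -p pics; ls
python3 - <<'E'
from bench import sense, optics, r
import cv2,numpy as np
s=sense();print({k:np.round(v,3).tolist() for k,v in s.items()})
for c in("scene","top"):
    f=optics.grab_frame(c);cv2.imwrite(f"pics/{c}0.png",f["image"][:,:,::-1]);print(c,np.round(f["K"],1).tolist(),np.round(f["cam_to_world"],3).tolist())
    for n in("round_jar_center","flat_tin_center","spice_box","tall_jar_center"):
        for d in optics.spot_in(n,c)[:3]:print(n,np.round(d["point"],1),round(d["score"],2))
E
```

```text
pics
{'time': 0.0, 'joints': [-1.25, 0.435, 0.025, 1.574, -0.012, 1.134, -0.075], 'joint_vel': [0.0, 0.0, -0.0, -0.0, -0.001, 0.001, -0.001], 'joint_torque': [-0.0, -67.045, 1.025, -31.622, 0.016, 0.012, -0.0], 'tool_pos': [256.857, 569.246, 241.518], 'tcp_rot': [3.141, 0.002, 1.147], 'wrist_force': [0.588, -0.342, -0.695], 'ft_torque': [-0.018, 0.036, 0.042], 'opening': 85.301}
scene [[398.5, 0.0, 278.8], [0.0, 398.5, 208.2], [0.0, 0.0, 1.0]] [[0.752, 0.361, -0.551, 962.302], [0.659, -0.441, 0.609, -516.354], [-0.023, -0.821, -0.57, 532.903], [0.0, 0.0, 0.0, 1.0]]
round_jar_center [289.5 272.1] 0.79
flat_tin_center [157.8 295.6] 0.63
spice_box [323.4 201.8] 0.62
tall_jar_center [221.9 217.3] 0.74
top [[445.9, 0.0, 271.4], [0.0, 445.9, 205.1], [0.0, 0.0, 1.0]] [[-0.008, -0.985, 0.173, 406.931], [-1.0, 0.004, -0.022, -32.537], [0.021, -0.173, -0.985, 902.853], [0.0, 0.0, 0.0, 1.0]]
flat_tin_center [411.8 232.3] 0.58
spice_box [163.9 231.7] 0.77
tall_jar_center [316.3 253.1] 0.88
```

View pics/scene0.png

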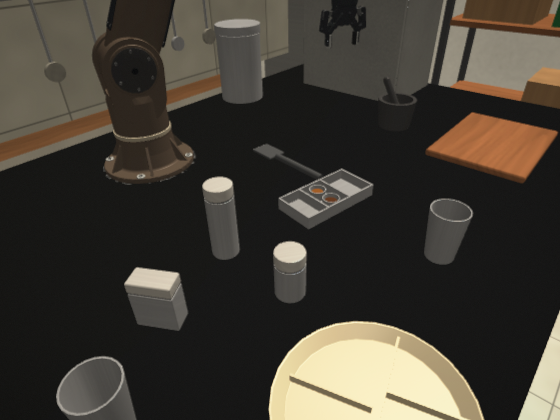

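View pics/top0.png

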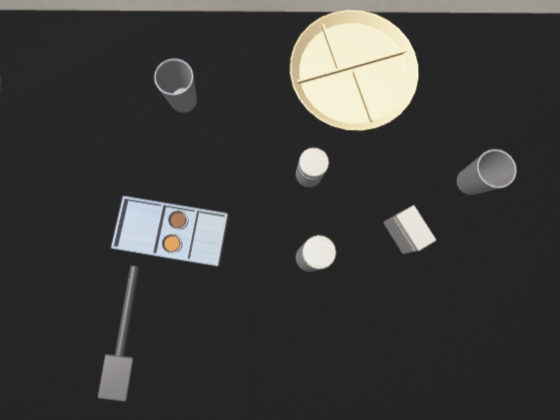

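The scene view shows the short jar at (290,272), the tall jar at (222,217), the tin at (158,296) and the box at (325,198). In the top view they are at (312,165), (317,253), (410,230) and (170,230). The wide compartment is on the left in the top view. Next I'll fit model silhouettes to the masks.

```bash
cat > h.py <<'E'
import numpy as np,cv2
from bench import optics,sense
from scipy.optimize import minimize
def proj(f,P):
    T=np.linalg.inv(f["cam_to_world"]);q=P@T[:3,:3].T+T[:3,3];q=q@np.array(f["K"]).T
    return q[:,:2]/q[:,2:]
def cyl(x,y,yaw,h,z0=0,rad=28):
    a=np.linspace(0,2*np.pi,40,endpoint=False);c=np.c_[x+rad*np.cos(a),y+rad*np.sin(a)]
    return np.vstack([np.c_[c,0*a+z0],np.c_[c,0*a+z0+h]])
def blk(x,y,yaw,lx,ly,h,z0=0):
    c=np.array([[1,1],[1,-1],[-1,-1],[-1,1]])*[lx/2,ly/2]
    R=np.array([[np.cos(yaw),-np.sin(yaw)],[np.sin(yaw),np.cos(yaw)]]);c=c@R.T+[x,y]
    return np.vstack([np.c_[c,np.full(4,z0)],np.c_[c,np.full(4,z0+h)]])
def hullmask(p):
    m=np.zeros((420*4,560*4),np.uint8);cv2.fillConvexPoly(m,cv2.convexHull(np.round(p*4+1.5).astype(np.int32)),1)
    return cv2.resize(m.astype(np.float32),(560,420),interpolation=cv2.INTER_AREA)
M={"round_jar_center":lambda q,z=0:cyl(*q,96,z),"tall_jar_center":lambda q,z=0:cyl(*q,160,z),
"flat_tin_center":lambda q,z=0:blk(*q,76,40,96,z),"spice_box":lambda q,z=0:blk(*q,104,210,30,z)}
def fit(n,q0,fr,masks,z=0,useyaw=True):
    def cost(q):
        e=0
        for c,m in masks.items():
            k=hullmask(proj(fr[c],M[n](q,z)));e+=1-np.minimum(k,m).sum()/np.maximum(k,m).sum()
        return e
    best=None
    for dy in ([-.25,0,.25] if useyaw else [0]):
        q=np.array(q0,float)+[0,0,dy]
        s=np.array([q,q+[15,0,0],q+[0,15,0],q+[0,0,.2]])
        o=minimize(cost,q,method="Nelder-Mead",options=dict(initial_simplex=s,xatol=.05,fatol=1e-5,maxiter=250))
        if best is None or o.fun<best.fun:best=o
    return best
def overlay(f,polys,name,crop=None,sc=1):
    im=f["image"][:,:,::-1].copy()
    im=cv2.resize(im,None,fx=2,fy=2,interpolation=cv2.INTER_CUBIC)
    for P in polys:
        p=proj(f,P);n=len(p)//2
        for k in (p[:n],p[n:]):cv2.polylines(im,[np.round(k*2+.5).astype(np.int32)],True,(0,255,0),1)
    if crop:im=im[crop[1]*2:crop[3]*2,crop[0]*2:crop[2]*2]
    cv2.imwrite(name,im)
E
python3 - <<'E'
from h import *
import pickle
fr={c:optics.grab_frame(c) for c in("scene","top")}
seed={"round_jar_center":("top",(312,160),60,0),"tall_jar_center":("top",(318,253),100,0),"flat_tin_center":("top",(410,230),60,.5),"spice_box":("top",(170,230),15,0)}
res={}
for n,(c,px,z,yaw) in seed.items():
    f=fr[c];d=np.linalg.inv(f["K"])@[*px,1];d=np.array(f["cam_to_world"])[:3,:3]@d;o=np.array(f["cam_to_world"])[:3,3]
    p=o+d*(z-o[2])/d[2]
    masks={}
    for cc in fr:
        t=optics.trace(n,cc);print(n,cc,[(round(k["score"],2),np.round(k["point"]).tolist(),int(k["mask"].sum())) for k in t[:3]])
        if t:masks[cc]=t[0]["mask"].astype(np.float32)
    for key in [list(masks)]+[[k] for k in masks]:
        o=fit(n,[p[0],p[1],yaw],fr,{k:masks[k] for k in key},useyaw=n[0] in"fs")
        print("  ",key,np.round(o.x,3),round(o.fun,3))
        res[n,tuple(key)]=o.x
    res[n]=res[n,tuple(masks)]
pickle.dump(res,open("res.pkl","wb"))
P=[M[n](res[n]) for n in seed]
overlay(fr["scene"],P,"pics/ovs.png",(110,150,400,350));overlay(fr["top"],P,"pics/ovt.png",(90,120,450,300))
E
```

```text
round_jar_center scene [(0.82, [291.0, 270.0], 1817)]
round_jar_center top []
   ['scene'] [ 6.35100e+02 -1.32294e+02  1.31000e-01] 0.048
   ['scene'] [ 6.35100e+02 -1.32294e+02  1.31000e-01] 0.048
tall_jar_center scene [(0.78, [222.0, 217.0], 2292)]
tall_jar_center top [(0.97, [317.0, 254.0], 1044), (0.62, [162.0, 232.0], 5307)]
   ['scene', 'top'] [ 4.57964e+02 -1.27173e+02  4.00000e-03] 0.138
   ['scene'] [ 4.63112e+02 -1.30901e+02  5.00000e-02] 0.046
   ['top'] [ 4.57626e+02 -1.27583e+02  2.50000e-02] 0.067
flat_tin_center scene [(0.66, [159.0, 298.0], 2971)]
flat_tin_center top []
   ['scene'] [ 5.09824e+02 -3.17901e+02  3.81000e-01] 0.073
   ['scene'] [ 5.09824e+02 -3.17901e+02  3.81000e-01] 0.073
spice_box scene [(0.92, [321.0, 202.0], 2839)]
spice_box top [(0.65, [162.0, 231.0], 5084)]
   ['scene', 'top'] [ 5.11574e+02  1.46836e+02 -1.71000e-01] 0.32
   ['scene'] [ 5.14966e+02  1.44976e+02 -1.69000e-01] 0.128
   ['top'] [ 5.10300e+02  1.48159e+02 -1.71000e-01] 0.138
```

View pics/ovs.png

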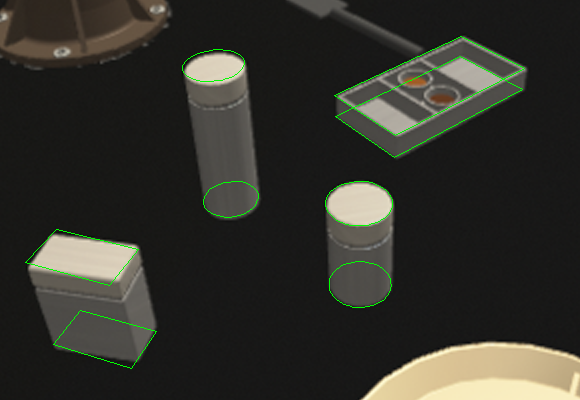

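View pics/ovt.png

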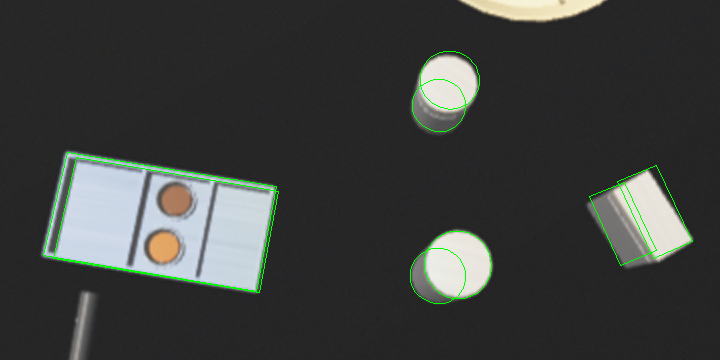

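The overlay fits the box well in the top view (corners near (113,246), (123,197), (228,214), (219,266)). The jar and tin top-view masks were missed, so I'll cut those silhouettes out by threshold instead.

```bash
cat >> h.py <<'E'
def seg(f,px,thr=46):
    g=f["image"].max(2)
    n,l=cv2.connectedComponents((g>thr).astype(np.uint8))
    return (l==l[int(px[1]),int(px[0])]).astype(np.float32)
E
python3 - <<'E'
from h import *
import pickle
fr={c:optics.grab_frame(c) for c in("scene","top")}
pts={"round_jar_center":((290,258),(312,160)),"tall_jar_center":((220,190),(318,250)),"flat_tin_center":((155,285),(415,227)),"spice_box":((352,187),(140,225))}
q0={"round_jar_center":[635,-132,0],"tall_jar_center":[460,-129,0],"flat_tin_center":[508,-318,.45],"spice_box":[512,147,-.17]}
res={}
for n in pts:
    m={"scene":seg(fr["scene"],pts[n][0]),"top":seg(fr["top"],pts[n][1])}
    print(n,[int(k.sum()) for k in m.values()])
    for key in (["scene","top"],["scene"],["top"]):
        o=fit(n,q0[n],fr,{k:m[k] for k in key},useyaw=n[0] in"fs")
        print("  ",key,np.round(o.x,3),round(o.fun,3)); res[n,tuple(key)]=o.x
pickle.dump(res,open("res.pkl","wb"))
P=[M[n](res[n,("top",)]) for n in pts]
P2=[M[n](res[n,("scene",)]) for n in pts]
overlay(fr["scene"],P2,"pics/ovs2.png",(110,150,400,350));overlay(fr["top"],P,"pics/ovt2.png",(90,120,450,300))
E
```

```text
round_jar_center [1892, 1092]
   ['scene', 'top'] [ 6.33972e+02 -1.30482e+02  1.48000e-01] 0.12
   ['scene'] [ 6.35006e+02 -1.31187e+02  1.61000e-01] 0.026
   ['top'] [ 6.32394e+02 -1.30840e+02  5.40000e-02] 0.072
tall_jar_center [2395, 1221]
   ['scene', 'top'] [ 4.60373e+02 -1.27831e+02  6.00000e-03] 0.116
   ['scene'] [ 4.62556e+02 -1.28964e+02  6.10000e-02] 0.022
   ['top'] [ 4.58808e+02 -1.28311e+02  3.00000e-02] 0.076
flat_tin_center [3133, 1637]
   ['scene', 'top'] [ 507.934 -316.032    0.527] 0.103
   ['scene'] [ 5.10463e+02 -3.16638e+02  4.97000e-01] 0.034
   ['top'] [ 506.802 -316.185    0.545] 0.05
spice_box [3256, 6222]
   ['scene', 'top'] [ 5.13864e+02  1.47449e+02 -1.74000e-01] 0.09
   ['scene'] [ 5.14294e+02  1.47870e+02 -1.74000e-01] 0.03
   ['top'] [ 5.11315e+02  1.49268e+02 -1.53000e-01] 0.056
```

View pics/ovs2.png

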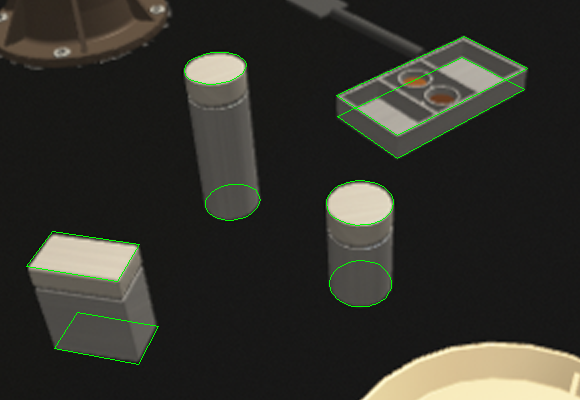

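View pics/ovt2.png

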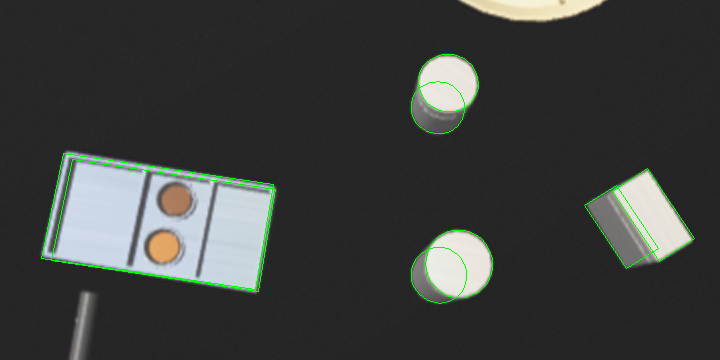

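The silhouettes now agree in both views. Estimates are jar (634,-131), tin (508.5,-316.5, yaw 0.52) and box (513,148, yaw -0.17).

```bash
cat > go.py <<'E'
import sys,numpy as np
from bench import sense
from scipy.spatial.transform import Rotation as Ro
s=sense();x,y,z,yaw=map(float,sys.argv[1:5])
R=Ro.from_euler("xyz",s["tcp_rot"]).as_matrix()
d=R.T@(np.array([x,y,z])-s["tool_pos"])/1000
cy=np.arctan2(R[1,0],R[0,0])
print("t",round(s["time"],2),"pos",np.round(s["tool_pos"],1),"rot",np.round(s["tcp_rot"],3),"open",round(s["opening"],1),"F",np.round(s["wrist_force"],1))
print("shift",np.round(d,4),"spin",round(float(-((yaw-cy+np.pi)%(2*np.pi)-np.pi)),3),"dist",round(float(np.linalg.norm(d)),3),"j",np.round(s["joints"],2))
E
python3 go.py 634 -131 220 -0.17; python3 -m creep 2>&1 | tail -5
```

```text
t 1.1 pos [257.1 569.7 242.3] rot [3.142 0.    1.147] open 85.7 F [ 0.3 -0.7  0.2]
shift [-0.4836  0.6318  0.0223] spin 1.317 dist 0.796 j [-1.25  0.43  0.03  1.57 -0.01  1.13 -0.08]
invalid input
```

```bash
python3 -m creep '[[0,[-0.012,0.016,0],0.05],[0,[-0.03,0.039,0],0.1],[0,[-0.05,0.065,0],0.17],[0,[-0.07,0.092,0],0.24],[0,[-0.09,0.118,0.003],0.31],[0,[-0.11,0.144,0.006],0.38],[0,[-0.13,0.17,0.009],0.45],[0,[-0.15,0.196,0.012],0.52],[0,[-0.17,0.222,0.015],0.59],[0,[-0.19,0.248,0.018],0.66]]'; python3 go.py 634 -131 220 -0.17
```

```text
time: 1.93
tool_pos: [405.5, 293.1, 224.4]
tcp_rot: [-3.141, -0.001, 0.484]
wrist_force: [0.8, 0.4, -0.5]
opening: 85.2
t 1.93 pos [405.5 293.1 224.4] rot [-3.141e+00 -1.000e-03  4.840e-01] open 85.2 F [ 0.8  0.4 -0.5]
shift [0.0051 0.4817 0.0043] spin 0.654 dist 0.482 j [-0.94  0.25  0.25  1.91 -0.07  0.99 -0.17]
```

```bash
python3 -m creep '[[0,[0,0.02,0],0.05],[0,[0,0.05,0],0.1],[0,[0,0.085,0],0.17],[0,[0,0.12,0],0.24],[0,[0,0.155,0],0.31],[0,[0,0.19,0],0.38],[0,[0,0.225,0],0.45],[0,[0,0.26,0.002],0.52],[0,[0,0.295,0.003],0.59],[0,[0,0.33,0.004],0.654]]'; python3 go.py 634 -131 220 -0.17
```

```text
time: 2.77
tool_pos: [559.5, -0.6, 220.5]
tcp_rot: [-3.141, -0.001, -0.174]
wrist_force: [1.1, 0.5, 0.0]
opening: 85.7
t 2.77 pos [559.5  -0.6 220.5] rot [-3.141e+00 -1.000e-03 -1.740e-01] open 85.7 F [1.1 0.5 0. ]
shift [0.0959 0.1156 0.0005] spin -0.004 dist 0.15 j [-0.48  0.37  0.52  1.8  -0.21  1.03 -0.05]
```

```bash
python3 go.py 634 -131 53 -0.17
```

```text
t 2.77 pos [559.5  -0.6 220.5] rot [-3.141e+00 -1.000e-03 -1.740e-01] open 85.7 F [1.1 0.5 0. ]
shift [0.0957 0.1158 0.1675] spin -0.004 dist 0.225 j [-0.48  0.37  0.52  1.8  -0.21  1.03 -0.05]
```

```bash
python3 -m creep '[[0,[0.012,0.015,0],0],[0,[0.032,0.039,0],0],[0,[0.054,0.065,0],0],[0,[0.074,0.09,0],0],[0,[0.09,0.109,0.01],0],[0,[0.0957,0.1158,0.025],0],[0,[0.0957,0.1158,0.045],0],[0,[0.0957,0.1158,0.065],0],[0,[0.0957,0.1158,0.075],0],[0,[0.0957,0.1158,0.075],0]]'; python3 go.py 634 -131 53 -0.17
python3 - <<'E'
from h import *
for c in("scene","top"):
    f=optics.grab_frame(c);overlay(f,[],f"pics/{c}1.png",(150,150,430,330) if c=="scene" else (200,80,480,260))
E
```

```text
time: 3.6
tool_pos: [632.2, -129.8, 142.6]
tcp_rot: [-3.14, 0.004, -0.173]
wrist_force: [-0.5, 0.5, -0.2]
opening: 85.2
t 3.6 pos [ 632.2 -129.8  142.6] rot [-3.14   0.004 -0.173] open 85.2 F [-0.5  0.5 -0.2]
shift [0.0024 0.001  0.0896] spin -0.003 dist 0.09 j [-0.2   0.59  0.49  1.66 -0.32  0.98  0.23]
```

View pics/scene1.png

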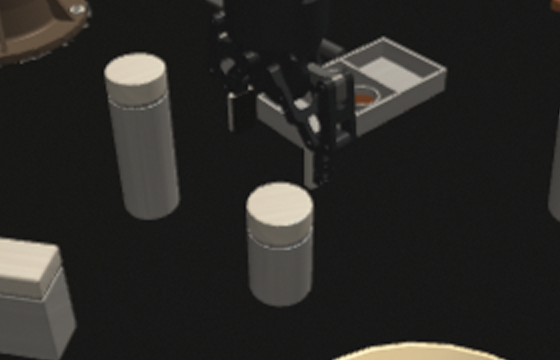

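View pics/top1.png

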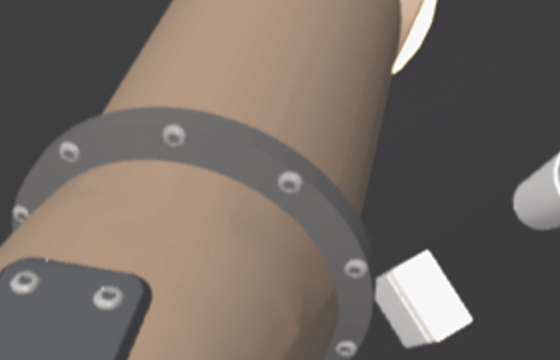

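Run:
```python
from h import *
f=optics.grab_frame("scene");s=sense();p=s["tool_pos"]
u=np.array([np.cos(-.173),np.sin(-.173),0])
im=cv2.resize(f["image"][:,:,::-1],None,fx=4,fy=4,interpolation=cv2.INTER_CUBIC)
def dot(P,c):
    q=proj(f,np.array([P]))[0]*4+1.5;cv2.circle(im,(int(q[0]),int(q[1])),3,c,-1)
for back in (0,13):
  for sg in(-1,1):
    for w in (-11,11):
      v=np.array([-u[1],u[0],0])*w
      dot(p+[0,0,-11+back]+u*sg*42.6+v,(0,255,0) if back else (0,0,255))
cv2.imwrite("pics/z.png",im[700:1150,900:1500])
```

```text
(no output)
```

View pics/z.png

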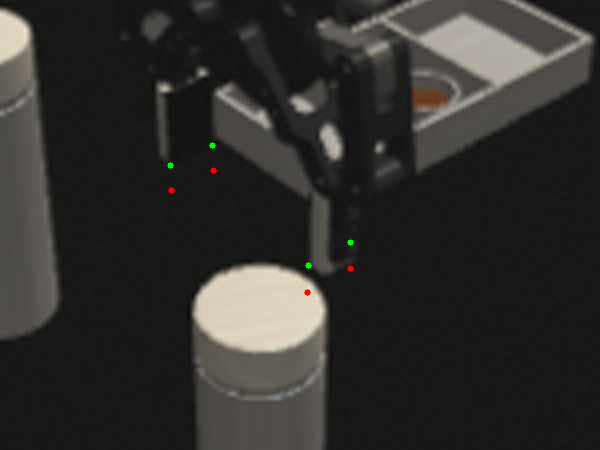

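The projected fingertip points match the picture to within about 3 px, so the calibration is fine. I'll go down and grip.

```bash
python3 -m creep '[[0,[0.0024,0.001,0.01],0],[0,[0.0024,0.001,0.024],0],[0,[0.0024,0.001,0.038],0],[0,[0.0024,0.001,0.052],0],[0,[0.0024,0.001,0.066],0],[0,[0.0024,0.001,0.078],0],[0,[0.0024,0.001,0.086],0],[0,[0.0024,0.001,0.0896],0],[0,[0.0024,0.001,0.0896],0],[0,[0.0024,0.001,0.0896],0]]'; python3 -m creep '[[60,[0,0,0],0],[80,[0,0,0],0],[100,[0,0,0],0],[120,[0,0,0],0],[160,[0,0,0],0],[200,[0,0,0],0],[255,[0,0,0],0],[255,[0,0,0],0],[255,[0,0,0],0],[255,[0,0,0],0]]' 40;  python3 go.py 634 -131 200 -0.17
```

```text
time: 4.58
tool_pos: [637.1, -132.3, 57.2]
tcp_rot: [-3.141, -0.002, -0.173]
wrist_force: [0.0, 0.9, -1.7]
opening: 85.3
time: 5.42
tool_pos: [637.3, -132.4, 58.1]
tcp_rot: [-3.14, -0.003, -0.173]
wrist_force: [-2.2, 0.4, 5.4]
opening: 55.2
t 5.42 pos [ 637.3 -132.4   58.1] rot [-3.14e+00 -3.00e-03 -1.73e-01] open 55.2 F [-2.2  0.4  5.4]
shift [-0.003  -0.001  -0.1419] spin -0.003 dist 0.142 j [-0.16  0.69  0.44  1.71 -0.38  0.82  0.28]
```

```bash
python3 -m creep '[[255,[0,0,-0.006],0],[255,[0,0,-0.018],0],[255,[0,0,-0.034],0],[255,[0,0,-0.05],0],[255,[0,0,-0.066],0],[255,[0,0,-0.08],0],[255,[0,0,-0.09],0],[255,[0,0,-0.096],0],[255,[0,0,-0.1],0],[255,[0,0,-0.1],0]]'; python3 go.py 523.9 211 158 -0.17
```

```text
time: 6.25
tool_pos: [637.2, -132.5, 158.8]
tcp_rot: [-3.14, -0.004, -0.173]
wrist_force: [0.3, -0.9, -3.1]
opening: 55.2
t 6.25 pos [ 637.2 -132.5  158.8] rot [-3.14  -0.004 -0.173] open 55.2 F [ 0.3 -0.9 -3.1]
shift [-0.1707 -0.3188  0.0005] spin -0.003 dist 0.362 j [-0.2   0.58  0.5   1.64 -0.32  1.    0.23]
```

```bash
python3 -m creep '[[255,[-0.006,-0.011,0],0],[255,[-0.016,-0.03,0],0],[255,[-0.029,-0.054,0],0],[255,[-0.042,-0.078,0],0],[255,[-0.055,-0.103,0],0],[255,[-0.068,-0.127,0],0],[255,[-0.081,-0.151,0],0],[255,[-0.094,-0.175,0],0],[255,[-0.107,-0.2,0],0],[255,[-0.12,-0.224,0],0]]'; python3 go.py 523.9 211 158 -0.17
```

```text
time: 7.08
tool_pos: [555.9, 110.9, 157.8]
tcp_rot: [-3.141, -0.002, -0.172]
wrist_force: [-0.1, -0.3, -2.9]
opening: 55.3
t 7.08 pos [555.9 110.9 157.8] rot [-3.141e+00 -2.000e-03 -1.720e-01] open 55.3 F [-0.1 -0.3 -2.9]
shift [-0.0486 -0.0931 -0.0002] spin -0.002 dist 0.105 j [-0.65  0.45  0.5   1.85 -0.27  0.9  -0.2 ]
```

```bash
python3 -m creep '[[255,[-0.01,-0.019,0],0],[255,[-0.02,-0.038,0],0],[255,[-0.03,-0.057,0],0],[255,[-0.038,-0.072,0],0],[255,[-0.044,-0.084,0],0],[255,[-0.0475,-0.091,0],0],[255,[-0.0486,-0.0931,0],0],[255,[-0.0486,-0.0931,0.008],0],[255,[-0.0486,-0.0931,0.02],0],[255,[-0.0486,-0.0931,0.03],0]]'; python3 go.py 523.9 211 62 -0.17
python3 - <<'E'
from h import *
for c in("scene","top"):
    f=optics.grab_frame(c);s=sense();p=s["tool_pos"]
    overlay(f,[cyl(p[0],p[1],0,96,p[2]-58),blk(513,148,-.172,104,210,30)],f"pics/{c}2.png",(200,80,480,260) if c=="scene" else (60,120,340,300))
E
```

```text
time: 7.92
tool_pos: [524.4, 209.6, 126.8]
tcp_rot: [-3.141, -0.003, -0.174]
wrist_force: [-0.5, -0.4, -4.1]
opening: 55.1
t 7.92 pos [524.4 209.6 126.8] rot [-3.141e+00 -3.000e-03 -1.740e-01] open 55.1 F [-0.5 -0.4 -4.1]
shift [-0.0009 -0.0013  0.0648] spin -0.004 dist 0.065 j [-0.81  0.49  0.47  1.89 -0.29  0.83 -0.37]
```

View pics/scene2.png

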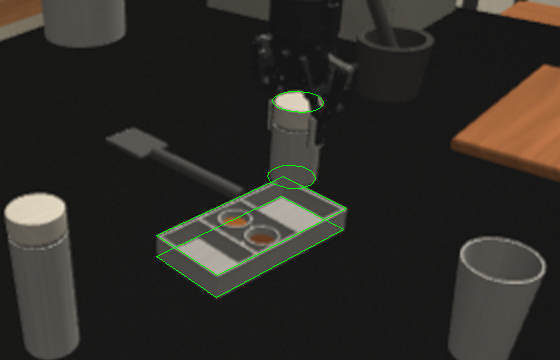

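View pics/top2.png

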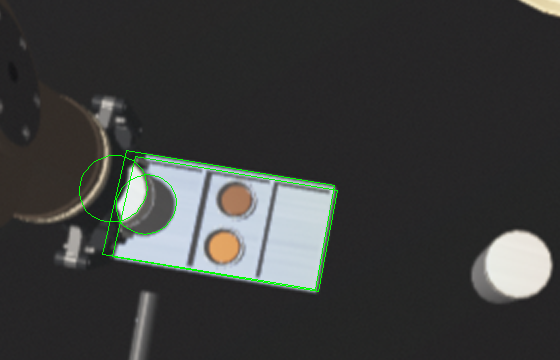

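The held jar matches the predicted outline in both views and sits over the wide compartment. I'll lower it.

```bash
python3 -m creep '[[255,[-0.001,-0.0013,0.008],0],[255,[-0.001,-0.0013,0.018],0],[255,[-0.001,-0.0013,0.028],0],[255,[-0.001,-0.0013,0.038],0],[255,[-0.001,-0.0013,0.046],0],[255,[-0.001,-0.0013,0.052],0],[255,[-0.001,-0.0013,0.056],0],[255,[-0.001,-0.0013,0.058],0],[255,[-0.001,-0.0013,0.059],0],[255,[-0.001,-0.0013,0.059],0]]'; python3 go.py 523.9 211 62 -0.17
```

```text
time: 8.85
tool_pos: [522.5, 210.7, 66.8]
tcp_rot: [3.14, -0.0, -0.174]
wrist_force: [0.2, 0.0, -2.9]
opening: 54.8
t 8.85 pos [522.5 210.7  66.8] rot [ 3.14  -0.    -0.174] open 54.8 F [ 0.2  0.  -2.9]
shift [ 0.0014 -0.0005  0.0048] spin -0.004 dist 0.005 j [-0.78  0.57  0.42  1.93 -0.34  0.71 -0.32]
```

```bash
python3 -m creep '[[255,[0,0,0.001],0],[255,[0,0,0.002],0],[255,[0,0,0.003],0],[255,[0,0,0.004],0],[255,[0,0,0.005],0],[255,[0,0,0.006],0],[255,[0,0,0.006],0]]'; python3 go.py 523.9 211 62 -0.17
```

```text
time: 9.43
tool_pos: [522.5, 210.7, 62.0]
tcp_rot: [3.141, -0.0, -0.174]
wrist_force: [-5.2, -1.5, 14.9]
opening: 55.2
t 9.43 pos [522.5 210.7  62. ] rot [ 3.141 -0.    -0.174] open 55.2 F [-5.2 -1.5 14.9]
shift [ 0.0013 -0.0005  0.    ] spin -0.004 dist 0.001 j [-0.77  0.58  0.42  1.93 -0.35  0.7  -0.32]
```

The jar touched down at exactly the expected height (TCP 62, 15 N upward). Releasing it.

```bash
python3 -m creep '[[255,[0,0,0],0],[255,[0,0,0],0],[100,[0,0,0],0],[60,[0,0,0],0],[30,[0,0,0],0],[0,[0,0,0],0],[0,[0,0,0],0],[0,[0,0,0],0],[0,[0,0,0],0]]'; python3 -m creep '[[0,[0,0,-0.006],0],[0,[0,0,-0.02],0],[0,[0,0,-0.04],0],[0,[0,0,-0.06],0],[0,[0,0,-0.08],0],[0,[0,0,-0.1],0],[0,[0,0,-0.12],0],[0,[0,0,-0.14],0],[0,[0,0,-0.16],0],[0,[0,0,-0.175],0]]'; python3 go.py 508.5 -316.5 235 -1.05
python3 - <<'E'
from h import *
for c in("scene","top"):
    f=optics.grab_frame(c)
    overlay(f,[cyl(524,211,0,96,4)],f"pics/{c}3.png",(200,80,480,260) if c=="scene" else (60,120,340,300))
E
```

```text
time: 10.18
tool_pos: [522.6, 210.7, 62.0]
tcp_rot: [3.141, -0.0, -0.174]
wrist_force: [-0.7, 0.1, -1.0]
opening: 85.3
time: 11.02
tool_pos: [522.9, 210.7, 239.3]
tcp_rot: [-3.141, -0.001, -0.175]
wrist_force: [0.1, -0.4, -1.2]
opening: 85.1
t 11.02 pos [522.9 210.7 239.3] rot [-3.141e+00 -1.000e-03 -1.750e-01] open 85.1 F [ 0.1 -0.4 -1.2]
shift [0.0774 0.5217 0.004 ] spin 0.875 dist 0.527 j [-0.87  0.36  0.53  1.76 -0.2   1.07 -0.44]
```

View pics/scene3.png

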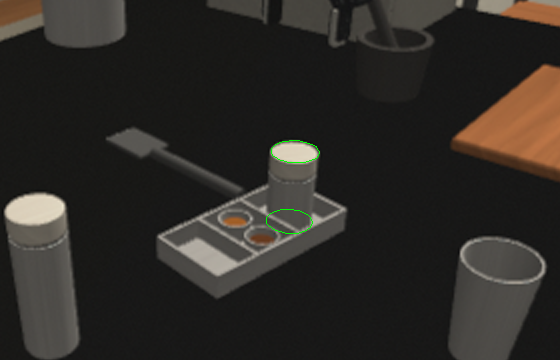

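View pics/top3.png

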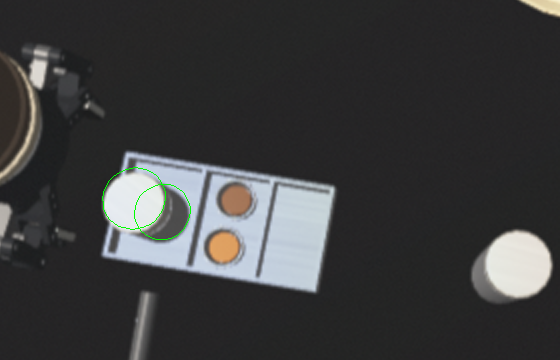

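The jar stands upright in the wide compartment, with its lid at (293,152) in the scene crop. Now the tin, staying above tall-jar height.

```bash
python3 -m creep '[[0,[0.002,0.015,0],0.04],[0,[0.006,0.045,0],0.1],[0,[0.012,0.08,0],0.17],[0,[0.017,0.115,0],0.24],[0,[0.022,0.15,0],0.31],[0,[0.028,0.185,0],0.38],[0,[0.033,0.22,0],0.45],[0,[0.038,0.255,0],0.52],[0,[0.043,0.29,0],0.59],[0,[0.048,0.325,0],0.66]]'; python3 go.py 508.5 -316.5 235 -1.05
```

```text
time: 11.95
tool_pos: [513.3, -119.7, 238.7]
tcp_rot: [-3.138, -0.0, -0.84]
wrist_force: [1.1, 0.3, 0.2]
opening: 85.6
t 11.95 pos [ 513.3 -119.7  238.7] rot [-3.138 -0.    -0.84 ] open 85.6 F [1.1 0.3 0.2]
shift [0.1434 0.1349 0.0032] spin 0.21 dist 0.197 j [-0.46  0.33  0.78  1.86 -0.27  1.06 -0.42]
```

```bash
python3 -m creep '[[0,[0.02,0.019,0],0.04],[0,[0.042,0.04,0],0.08],[0,[0.064,0.06,0],0.12],[0,[0.086,0.081,0],0.16],[0,[0.108,0.102,0],0.2],[0,[0.126,0.119,0],0.21],[0,[0.138,0.13,0],0.21],[0,[0.1434,0.1349,0.01],0.21],[0,[0.1434,0.1349,0.03],0.21],[0,[0.1434,0.1349,0.05],0.21]]'; python3 go.py 508.5 -316.5 140 -1.05
```

```text
time: 12.78
tool_pos: [507.8, -316.9, 186.8]
tcp_rot: [-3.138, 0.0, -1.053]
wrist_force: [0.4, -0.2, -0.5]
opening: 85.4
t 12.78 pos [ 507.8 -316.9  186.8] rot [-3.138  0.    -1.053] open 85.4 F [ 0.4 -0.2 -0.5]
shift [-0.     -0.0007  0.0468] spin -0.003 dist 0.047 j [-0.06  0.53  0.78  1.76 -0.43  1.04 -0.17]
```

```bash
python3 -m creep '[[0,[0,0,0.01],0],[0,[0,0,0.025],0],[0,[0,0,0.04],0],[0,[0,0,0.05],0],[0,[0,0,0.055],0],[0,[0,0,0.055],0]]'; python3 go.py 508.5 -316.5 53 -1.05
python3 - <<'E'
from h import *
for c in("scene","top"):
    f=optics.grab_frame(c);s=sense();p=s["tool_pos"]
    overlay(f,[blk(508.5,-316.5,.52,76,40,96),blk(p[0],p[1],s["tcp_rot"][2],85,22,1,p[2]+2)],f"pics/{c}4.png",(60,170,340,350) if c=="scene" else (280,120,560,300))
E
```

```text
time: 13.28
tool_pos: [507.3, -316.1, 130.6]
tcp_rot: [-3.139, 0.002, -1.053]
wrist_force: [-1.2, -0.4, 0.3]
opening: 85.7
t 13.28 pos [ 507.3 -316.1  130.6] rot [-3.139e+00  2.000e-03 -1.053e+00] open 85.7 F [-1.2 -0.4  0.3]
shift [ 0.0011 -0.0007  0.0776] spin -0.003 dist 0.078 j [-0.02  0.59  0.74  1.81 -0.49  0.93 -0.12]
```

View pics/scene4.png

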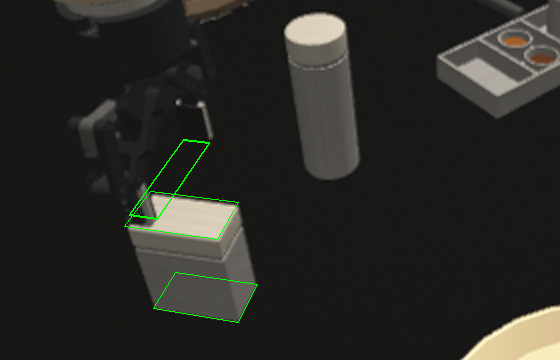

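View pics/top4.png

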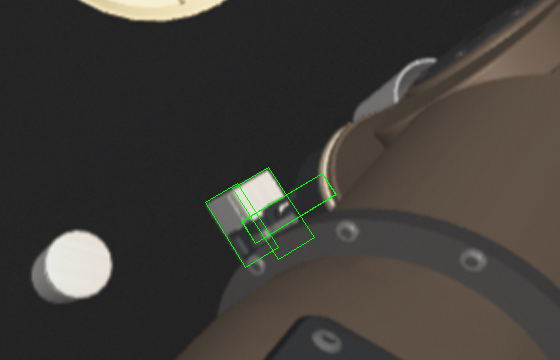

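Run:
```python
from h import *
f=optics.grab_frame("top")
def ray(px,z):
    T=np.array(f["cam_to_world"]);d=T[:3,:3]@np.linalg.inv(f["K"])@[*px,1];o=T[:3,3];return o+d*(z-o[2])/d[2]
for z in(90,110,130):print(z,ray((496,168),z),ray((467,184),0))
```

```text
90 [ 619.47613832 -478.33082515   90.        ] [ 608.63774798 -462.96701384    0.        ]
110 [ 614.24653784 -467.36220626  110.        ] [ 608.63774798 -462.96701384    0.        ]
130 [ 609.01693736 -456.39358737  130.        ] [ 608.63774798 -462.96701384    0.        ]
```

The mug is about 180 mm from the gripper axis, so there is room to go down and grip the tin.

```bash
python3 -m creep '[[0,[0.001,-0.0007,0.01],0],[0,[0.001,-0.0007,0.024],0],[0,[0.001,-0.0007,0.038],0],[0,[0.001,-0.0007,0.05],0],[0,[0.001,-0.0007,0.062],0],[0,[0.001,-0.0007,0.07],0],[0,[0.001,-0.0007,0.075],0],[0,[0.001,-0.0007,0.0776],0],[0,[0.001,-0.0007,0.0776],0]]'; python3 -m creep '[[80,[0,0,0],0],[110,[0,0,0],0],[130,[0,0,0],0],[150,[0,0,0],0],[170,[0,0,0],0],[200,[0,0,0],0],[255,[0,0,0],0],[255,[0,0,0],0],[255,[0,0,0],0],[255,[0,0,0],0]]' 50;  python3 go.py 508.5 -316.5 250 -1.05
```

```text
time: 14.18
tool_pos: [509.5, -317.6, 54.5]
tcp_rot: [-3.138, -0.0, -1.053]
wrist_force: [-0.0, -0.6, -0.2]
opening: 85.4
time: 15.02
tool_pos: [509.7, -317.6, 55.0]
tcp_rot: [-3.137, -0.001, -1.053]
wrist_force: [-1.4, 0.0, 5.4]
opening: 39.4
t 15.02 pos [ 509.7 -317.6   55. ] rot [-3.137e+00 -1.000e-03 -1.053e+00] open 39.4 F [-1.4  0.   5.4]
shift [-0.0015 -0.0003 -0.195 ] spin -0.003 dist 0.195 j [ 0.04  0.69  0.66  1.86 -0.58  0.79 -0.05]
```

```bash
python3 -m creep '[[255,[0,0,-0.006],0],[255,[0,0,-0.02],0],[255,[0,0,-0.04],0],[255,[0,0,-0.062],0],[255,[0,0,-0.085],0],[255,[0,0,-0.108],0],[255,[0,0,-0.131],0],[255,[0,0,-0.154],0],[255,[0,0,-0.177],0],[255,[0,0,-0.19],0]]'; python3 go.py 600 -130 250 -1.4;python3 go.py 500.5 76.1 250 -1.743
```

```text
time: 15.85
tool_pos: [509.1, -318.5, 247.6]
tcp_rot: [-3.136, -0.002, -1.053]
wrist_force: [0.2, -1.0, -2.7]
opening: 39.6
t 15.85 pos [ 509.1 -318.5  247.6] rot [-3.136e+00 -2.000e-03 -1.053e+00] open 39.6 F [ 0.2 -1.  -2.7]
shift [-0.1188 -0.1723 -0.0017] spin 0.347 dist 0.209 j [-0.09  0.47  0.83  1.68 -0.38  1.15 -0.21]
t 15.85 pos [ 509.1 -318.5  247.6] rot [-3.136e+00 -2.000e-03 -1.053e+00] open 39.6 F [ 0.2 -1.  -2.7]
shift [-0.3472 -0.1877 -0.0022] spin 0.69 dist 0.395 j [-0.09  0.47  0.83  1.68 -0.38  1.15 -0.21]
```

```bash
python3 -m creep '[[255,[-0.006,-0.009,0],0.02],[255,[-0.017,-0.025,0],0.05],[255,[-0.03,-0.044,0],0.09],[255,[-0.044,-0.064,0],0.13],[255,[-0.058,-0.084,0],0.17],[255,[-0.072,-0.104,0],0.21],[255,[-0.086,-0.125,0],0.25],[255,[-0.1,-0.145,0],0.29],[255,[-0.112,-0.162,0],0.33],[255,[-0.1188,-0.1723,0],0.347]]'; python3 go.py 500.5 76.1 220 -1.743
```

```text
time: 16.68
tool_pos: [600.9, -126.6, 247.8]
tcp_rot: [-3.136, 0.001, -1.4]
wrist_force: [-0.0, 0.6, -2.6]
opening: 39.9
t 16.68 pos [ 600.9 -126.6  247.8] rot [-3.136e+00  1.000e-03 -1.400e+00] open 39.9 F [-0.   0.6 -2.6]
shift [-0.2168  0.0645  0.0277] spin 0.343 dist 0.228 j [-0.47  0.52  0.91  1.65 -0.45  1.19 -0.85]
```

```bash
python3 -m creep '[[255,[-0.012,0.004,0],0.02],[255,[-0.033,0.01,0],0.05],[255,[-0.059,0.017,0],0.09],[255,[-0.085,0.025,0],0.13],[255,[-0.111,0.033,0],0.17],[255,[-0.137,0.041,0.004],0.21],[255,[-0.163,0.049,0.01],0.25],[255,[-0.187,0.056,0.017],0.29],[255,[-0.207,0.062,0.024],0.33],[255,[-0.2168,0.0645,0.0277],0.343]]'; python3 go.py 500.5 76.1 125 -1.743
```

```text
time: 17.52
tool_pos: [498.4, 79.1, 218.9]
tcp_rot: [-3.14, 0.003, -1.742]
wrist_force: [-0.5, -0.9, -2.6]
opening: 39.5
t 17.52 pos [498.4  79.1 218.9] rot [-3.140e+00  3.000e-03 -1.742e+00] open 39.5 F [-0.5 -0.9 -2.6]
shift [ 0.0029 -0.0024  0.0939] spin 0.001 dist 0.094 j [-1.07  0.4   1.1   1.95 -0.42  1.04 -1.52]
```

```bash
python3 -m creep '[[255,[0.0029,-0.0024,0.008],0],[255,[0.0029,-0.0024,0.022],0],[255,[0.0029,-0.0024,0.038],0],[255,[0.0029,-0.0024,0.054],0],[255,[0.0029,-0.0024,0.07],0],[255,[0.0029,-0.0024,0.082],0],[255,[0.0029,-0.0024,0.09],0],[255,[0.0029,-0.0024,0.0939],0],[255,[0.0029,-0.0024,0.0939],0]]'; python3 go.py 500.5 76.1 59 -1.743
python3 - <<'E'
from h import *
for c in("scene","top"):
    f=optics.grab_frame(c);s=sense();p=s["tool_pos"]
    overlay(f,[blk(p[0],p[1],s["tcp_rot"][2]+np.pi/2,76,40,96,p[2]-55),blk(500.5,76.1,-.172,96,56,26,4)],f"pics/{c}5.png",(200,80,480,260) if c=="scene" else (60,120,340,300))
E
```

```text
time: 18.27
tool_pos: [500.3, 75.6, 124.6]
tcp_rot: [-3.141, 0.003, -1.742]
wrist_force: [-0.3, 0.3, -1.5]
opening: 39.2
t 18.27 pos [500.3  75.6 124.6] rot [-3.141e+00  3.000e-03 -1.742e+00] open 39.2 F [-0.3  0.3 -1.5]
shift [-0.0003 -0.      0.0656] spin 0.001 dist 0.066 j [-0.93  0.53  0.96  2.05 -0.58  0.85 -1.38]
```

View pics/scene5.png

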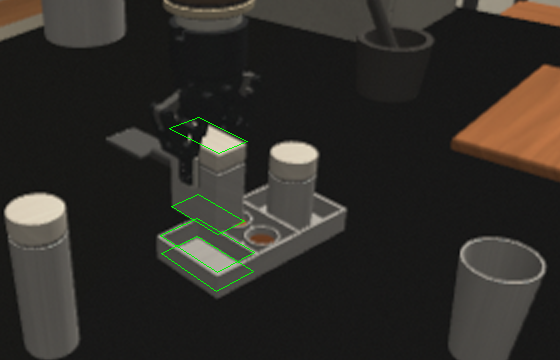

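View pics/top5.png

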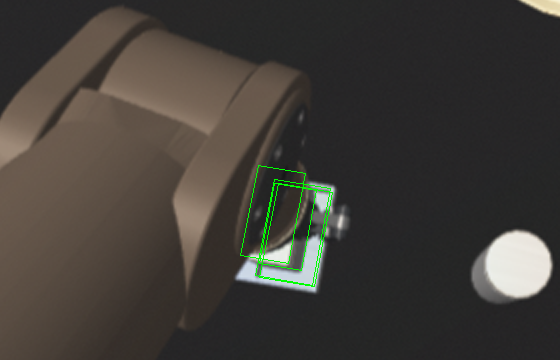

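The tin's outline matches the prediction in the scene view and sits over the narrow compartment. Lowering.

```bash
python3 -m creep '[[255,[0,0,0.008],0],[255,[0,0,0.018],0],[255,[0,0,0.028],0],[255,[0,0,0.038],0],[255,[0,0,0.046],0],[255,[0,0,0.052],0],[255,[0,0,0.056],0],[255,[0,0,0.059],0],[255,[0,0,0.06],0],[255,[0,0,0.06],0]]'; python3 go.py 500.5 76.1 59 -1.743
```

```text
time: 19.2
tool_pos: [501.1, 75.9, 65.4]
tcp_rot: [-3.139, 0.003, -1.742]
wrist_force: [-0.1, 0.1, -3.1]
opening: 39.5
t 19.2 pos [501.1  75.9  65.4] rot [-3.139e+00  3.000e-03 -1.742e+00] open 39.5 F [-0.1  0.1 -3.1]
shift [-0.0001  0.0007  0.0064] spin 0.001 dist 0.006 j [-0.85  0.61  0.85  2.09 -0.7   0.74 -1.29]
```

```bash
python3 -m creep '[[255,[0,0,0.001],0],[255,[0,0,0.002],0],[255,[0,0,0.003],0],[255,[0,0,0.004],0],[255,[0,0,0.005],0],[255,[0,0,0.006],0],[255,[0,0,0.007],0],[255,[0,0,0.007],0]]'; python3 go.py 500.5 76.1 59 -1.743
```

```text
time: 19.87
tool_pos: [501.2, 76.0, 59.0]
tcp_rot: [-3.139, 0.004, -1.742]
wrist_force: [-4.7, 0.4, 12.7]
opening: 39.7
t 19.87 pos [501.2  76.   59. ] rot [-3.139  0.004 -1.742] open 39.7 F [-4.7  0.4 12.7]
shift [-0.      0.0007  0.    ] spin 0.001 dist 0.001 j [-0.84  0.62  0.83  2.1  -0.71  0.73 -1.28]
```

The tin is down at the expected height, with the floor pushing back at 13 N. Releasing and retreating.

```bash
python3 -m creep '[[255,[0,0,0],0],[255,[0,0,0],0],[150,[0,0,0],0],[100,[0,0,0],0],[60,[0,0,0],0],[0,[0,0,0],0],[0,[0,0,0],0],[0,[0,0,0],0],[0,[0,0,0],0],[0,[0,0,0],0]]'; python3 -m creep '[[0,[0,0,-0.006],0],[0,[0,0,-0.02],0],[0,[0,0,-0.04],0],[0,[0,0,-0.06],0],[0,[0,0,-0.08],0],[0,[0,0,-0.1],0],[0,[0,0,-0.12],0],[0,[0,0,-0.14],0],[0,[0,0,-0.155],0],[0,[0,0,-0.16],0]]'; python3 go.py 450 330 240 -0.6
```

```text
time: 20.7
tool_pos: [501.2, 76.0, 59.0]
tcp_rot: [-3.139, 0.004, -1.743]
wrist_force: [-0.2, -0.2, -0.1]
opening: 85.5
time: 21.53
tool_pos: [501.6, 75.1, 221.3]
tcp_rot: [-3.137, 0.006, -1.743]
wrist_force: [1.0, -0.5, -0.7]
opening: 85.5
t 21.53 pos [501.6  75.1 221.3] rot [-3.137  0.006 -1.743] open 85.5 F [ 1.  -0.5 -0.7]
shift [-0.2424  0.0944 -0.0177] spin -1.143 dist 0.261 j [-1.06  0.4   1.1   1.94 -0.42  1.04 -1.51]
```

```bash
python3 -m creep '[[0,[-0.015,0.006,-0.002],-0.06],[0,[-0.04,0.015,-0.005],-0.16],[0,[-0.066,0.026,-0.008],-0.27],[0,[-0.092,0.036,-0.012],-0.38],[0,[-0.12,0.047,-0.015],-0.49],[0,[-0.147,0.057,-0.0177],-0.6],[0,[-0.175,0.068,-0.0177],-0.7],[0,[-0.2,0.078,-0.0177],-0.8],[0,[-0.225,0.088,-0.0177],-0.88],[0,[-0.2424,0.0944,-0.0177],-0.95]]'
python3 - <<'E'
from h import *
fr={}
for c in("scene","top"):
    f=optics.grab_frame(c);fr[c]=f
    overlay(f,[cyl(523.9,211,0,96,4),blk(500.5,76.1,-.172,76,40,96,4),cyl(460.5,-128.5,0,160)],f"pics/{c}6.png",(200,80,480,260) if c=="scene" else (60,120,340,300))
m={"scene":seg(fr["scene"],(220,190)),"top":seg(fr["top"],(318,250))}
print(fit("tall_jar_center",[460,-129,0],fr,m,useyaw=False).x)
E
```

```text
time: 22.37
tool_pos: [448.6, 332.6, 239.3]
tcp_rot: [-3.135, 0.0, -0.786]
wrist_force: [0.0, 0.6, 0.4]
opening: 85.7
[ 4.60300961e+02 -1.28025361e+02  1.44815986e-02]
```

View pics/scene6.png

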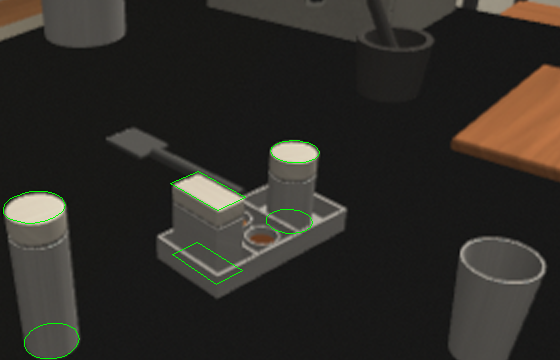

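View pics/top6.png

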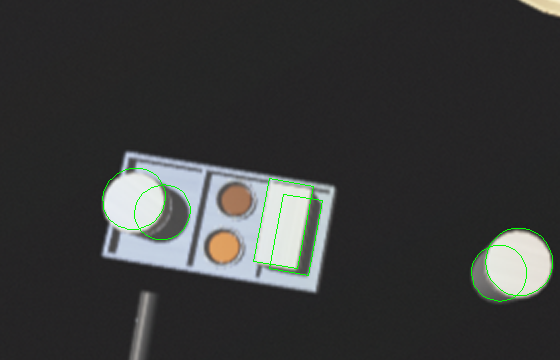

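Jar and tin stand upright in their compartments. Their lids are on the predicted outlines in both views, the tall jar hasn't moved, and the arm is clear. Handing in.

```bash
python3 -c "
from bench import hand_in
print(hand_in())"
```

```text
the job is handed in; nothing more can be done
None
```

The spice box is packed and handed in, with the last move ending at about 22 s of the 64 s. I placed the short round jar in the wide end compartment first, then the flat tin in the narrow one with its length along the box's x. Each was lowered until the floor pushed back with 13–15 N, at exactly the height expected for the box floor, then released.

- **Final pictures:** in both views the jar and tin stand upright, with their lids on the outlines predicted for the compartment centres. The cups are still in the middle compartment.
- **Tall jar:** its refitted position is (460.3, -128.0) mm, against (460.4, -127.8) before, so it has not moved.
- **Robot:** the gripper was open and well away from everything. The highest wrist force I read was about 16 N.
- **Disagreements:** the two cameras' position estimates differed by about 2–4 mm, so I used values between them; the compartments leave about 8–10 mm to spare. The trained networks missed the short jar in the top view, and the tracing one also missed the tin there, so I took the silhouettes in both views by brightness threshold instead.

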